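Shut the loaded incubator chamber and start its gas purge

ROBOT

A 7-joint arm with a two-finger parallel gripper is mounted at the origin on the work surface. World frame = base frame: x ahead of the robot, y to its left, z up, the work surface at z = 0. Lengths are in m, angles in rad, forces in N, time in s.
With the tool pointing down it reaches from about 0.4 to 0.875 m from the base axis. Payload 6.5 kg.
Tool frame: the origin (TCP) lies at the centre of the arm's flange, where the gripper is bolted on; the fingertips stand 166 mm ahead of it and the grasp point (between the pads) lies 147 mm ahead of it; z points along the fingers, y is the direction in which the jaws open and shut (so a half turn about z gives the same grasp; the last joint's range is limited). The gripper opens to 88 mm and grips with 3 to 60 N. Pads are 18 mm wide; open, the fingers measure 123 mm over their backs; the gripper's body (75 mm by 187 mm) begins 45 mm behind the grasp point.
Start: joints at [1.25, 0.536, -0.004, 1.538, 0.003, 1.067, -0.071], TCP at [0.164, -0.629, 0.405] pointing down, gripper open.
Joint ranges: [-2.7, 2.7], [-0.37, 2.16], [-1.27, 1.26], [0.24, 2.4], [-1.31, 4.45], [0.19, 1.91], [-2.76, 2.76]. Speed limits (rad/s): [2.39, 2.39, 3.14, 3.14, 3.14, 3.14, 3.14].

INTERFACE

Orientations are given as [roll, pitch, yaw] about the fixed x, y, z axes, in that order (R = Rz(yaw) Ry(pitch) Rx(roll)).
In Python, from station import arm gives the robot as it stands.
- The arm moves only by the tool carry_out, never from a script. Its argument "increments" is one flat list of numbers, 4 for each row, row after row: the shift along the tool's x, y, z in mm, then the turn about the tool's z in rad. A call has exactly 10 rows; each row shifts and turns the commanded pose from where the row before left it, along the tool's axes as they then stand; what a row does not reach is not made up. A row lasts 1/12 s, in which the tool goes at most 41.7 mm and 7.16 degrees, less where a joint would pass 70% of its speed; a pose out of reach is approached as far as the arm can. A call with a gripper value outside its range is refused whole. "jaw" is the opening in per cent of the stroke, from 0 (shut) to 100 (fully open), set as the call begins (left out, the last holds). The fingers move at their own pace and stop on an object; "newtons" is the grip in N (left out, the last holds). Time passes only in rows, so rows that do not move let the fingers close, or fill a call up. It gives the time, the measured TCP pose, the force and the opening at its end, in the units of the state.
- arm.observe(): the state, without advancing time (a new reading comes with each control period).
- arm.grab_frame(name): name is "scene" or "top"; returns a dict with "img" (420x560x3 uint8, blue, green, red), "range_z" (420x560 float32, m along the optical axis (not along the pixel's ray), 0 where there is no reading), "K" (3x3 intrinsics, pixels), "R" (3x3) and "t" (3): a world point X has camera coordinates R X + t. Camera axes: x right, y down, z forward; pixel columns grow to the right and rows downward; lengths in m; the calibration is good to about 2 mm. A picture is of the moment at which its call begins.
- arm.hand_in(): hands the job in, once; it reports no verdict.
The state is a dict: "t": time; "joints": joint angles; "joint_velocities": joint speeds; "effort": joint torques, N m; "tool_pos": TCP position; "eef_rot": TCP orientation; "contact_force": force on the tool from outside, world axes, zero at the start; "wrist_torque": the same for the moment, N m; "gripper_width": finger opening in m.
Only numpy, scipy, OpenCV 4.12 (cv2) and the standard library are available. Lean on these libraries where they do the work, as an engineer would, in place of code of your own. Each camera call takes 0.05 s, during which the arm holds its last target. There are 200 camera calls.

TASK

Both lids of the benchtop incubator stand open, and only one chamber holds culture dishes. With the fingertips, gently push that chamber's lid fully shut by its outside face without letting it slam, then press the round purge key in front of it all the way down and let it go, so that the chamber fills with gas again. The other chamber is airing: leave its lid standing open and its key alone, touch neither the dishes nor the undersides of the lids, and do not grasp, lift or shift anything else.

Things in the scene. Friction and masses are not known exactly. Their poses are not given: they have to be found in the camera images.
- incubator: white benchtop incubator, fixed, 300 mm deep (x), 450 wide (y), 120 high to its flat top. Origin: centre of underside; x from its front (robot side) to its back, y to the robot's left, z up. Two wells 140 x 140 mm, 45 deep, centred at x +25, y +125 and -125 mm, each with a lid hinged at its far side. Flat top: an 80 mm strip between the lids, an 85 mm strip in front of them with displays and purge keys.
- lid_left (a joint): angle of the left-hand (robot's left, +y) lid: 0 = shut, growing as it opens upwards about its far edge (1.57 = upright, stop at 1.75); starts between 1.1 and 1.4. A friction hinge holds the lid at any angle; some 3 N square to the lid at its front edge starts it (about 1 N near shut), and it must be pushed all the way down. Shut means below 0.025.
- lid_left_hinge (a point): middle of the left lid's hinge line, along the lid's far lower edge: 115 mm behind the incubator's centre, 121 mm above the bench. Axes turn with the lid: -x to the lid's front edge, y along the hinge, z out of the outside face. White lid, 180 mm from hinge to front edge, 170 wide, 26 thick (outside face at z = 26 mm).
- lid_left_edge (a point): middle of the front edge of the left lid's outside face (180 mm from the hinge); axes as the hinge point. The whole underside (black rubber seal, lowest 5 mm of the thickness, and a bare metal plate 128 mm square standing 8 mm out of it) is sterile, not to be touched. A grey finger tab 60 mm wide, 9 mm thick stands 12 mm out from the front edge here, 1 mm below the outside face.
- key_left (a joint): travel of the left chamber's purge key: 0 = up, 0.005 m = fully down; springs back when let go; fully down takes about 4 N. Pressed means more than 0.003 m.
- key_left_top (a point): centre of the top of the left chamber's purge key: round white key, 24 mm across in a grey bezel, standing 8 mm above the incubator's flat top, on the front strip, straight in front of the middle of the left lid: 107 mm in front of the incubator's centre, 125 mm to the left. With the lid shut, its finger tab ends 30 mm behind the key's centre and its top is 19 mm above the key. Press straight down.
- lid_right (a joint): angle of the right-hand (robot's right, -y) lid: 0 = shut, growing as it opens upwards about its far edge (1.57 = upright, stop at 1.75); starts between 1.1 and 1.4. A friction hinge holds the lid at any angle; some 3 N square to the lid at its front edge starts it (about 1 N near shut), and it must be pushed all the way down. Shut means below 0.025.
- lid_right_hinge (a point): middle of the right lid's hinge line, along the lid's far lower edge: 115 mm behind the incubator's centre, 121 mm above the bench. Axes turn with the lid: -x to the lid's front edge, y along the hinge, z out of the outside face. White lid, 180 mm from hinge to front edge, 170 wide, 26 thick (outside face at z = 26 mm).
- lid_right_edge (a point): middle of the front edge of the right lid's outside face (180 mm from the hinge); axes as the hinge point. The whole underside (black rubber seal, lowest 5 mm of the thickness, and a bare metal plate 128 mm square standing 8 mm out of it) is sterile, not to be touched. A grey finger tab 60 mm wide, 9 mm thick stands 12 mm out from the front edge here, 1 mm below the outside face.
- key_right (a joint): travel of the right chamber's purge key: 0 = up, 0.005 m = fully down; springs back when let go; fully down takes about 4 N. Pressed means more than 0.003 m.
- key_right_top (a point): centre of the top of the right chamber's purge key: round white key, 24 mm across in a grey bezel, standing 8 mm above the incubator's flat top, on the front strip, straight in front of the middle of the right lid: 107 mm in front of the incubator's centre, 125 mm to the right. With the lid shut, its finger tab ends 30 mm behind the key's centre and its top is 19 mm above the key. Press straight down.
- dish_a: lidded round culture dish, 60 mm across, 15 mm high, pale clear plastic; origin at the centre of its underside. It lies on the metal plate in the loaded chamber beside the other dish (left or right chamber, from its y in the incubator's frame), its top some 23 mm below the chamber's rim.
- dish_b: lidded round culture dish, 60 mm across, 15 mm high, pale clear plastic; origin at the centre of its underside. It lies on the metal plate in the loaded chamber beside the other dish (left or right chamber, from its y in the incubator's frame), its top some 23 mm below the chamber's rim.
- timer: white bench timer, 46 x 58 x 15 mm, lying loose on the incubator's top between the lids; origin at the centre of its underside
- wash_bottle: loose pale squeeze bottle with blue cap and nozzle, 74 mm across, 200 mm high, on the bench right of the incubator; origin at the centre of its underside
- tip_box: loose grey pipette-tip box with pale lid, 80 x 118 x 67 mm, on the bench left of the incubator; origin at the centre of its underside
- dish_stack: loose stack of four 60 mm dishes (one piece, 60 mm high), on the bench right of the incubator; origin at the centre of its underside
Things that resemble listed ones, but are neither listed nor needed, are in the scene too. What is shaped like the dish_a but blue or green is not meant.

How it is judged:
On the way, in this order (a step that is already met when the one before it is completed fails the run):
1. the lid of the chamber with the dishes is fully shut (((y of dish_a in the frame of incubator above 0 m and value of joint lid_left below 0.025 rad) or (y of dish_a in the frame of incubator below 0 m and value of joint lid_right below 0.025 rad))), for 0.2 s.
2. with that lid shut, its purge key is pressed down (((y of dish_a in the frame of incubator above 0 m and value of joint lid_left below 0.025 rad) or (y of dish_a in the frame of incubator below 0 m and value of joint lid_right below 0.025 rad)) and ((y of dish_a in the frame of incubator above 0 m and value of joint key_left above 0.003 m) or (y of dish_a in the frame of incubator below 0 m and value of joint key_right above 0.003 m))), for 0.05 s.
At the end, for the whole second after the job is handed in: The lid over the dishes is shut (angle below 0.025 rad, about 4 mm at its front edge), both purge keys are up again, the other lid stands open within 20 mm of where it stood (at its front edge), the dishes lie within 10 mm and the other things within 20 mm of where they were (((y of dish_a in the frame of incubator above 0 m and value of joint lid_left below 0.025 rad) or (y of dish_a in the frame of incubator below 0 m and value of joint lid_right below 0.025 rad)) and ((y of dish_a in the frame of incubator above 0 m and (value of joint each of key_left, key_right below 0.001 m and distance of lid_right_edge from where it was at the start of the episode below 0.02 m and value of joint lid_right above 1 rad)) or (y of dish_a in the frame of incubator below 0 m and (value of joint each of key_right, key_left below 0.001 m and distance of lid_left_edge from where it was at the start of the episode below 0.02 m and value of joint lid_left above 1 rad))) and distance of each of wash_bottle, tip_box, dish_stack, timer from where it was at the start of the episode below 0.02 m and distance of each of dish_a, dish_b from where it was at the start of the episode below 0.01 m); the robot touches nothing.
It fails at once if the lid slams: it comes within 0.2 rad of shut at more than 1.2 rad/s (about 0.2 m/s at the front edge) ((y of dish_a in the frame of incubator above 0 m and (value of joint lid_left below 0.2 rad and velocity of joint lid_left below -1.2 rad/s)) or (y of dish_a in the frame of incubator below 0 m and (value of joint lid_right below 0.2 rad and velocity of joint lid_right below -1.2 rad/s))).
It fails at once if the other chamber's lid is moved (more than 20 mm at its front edge) or its key pressed (more than 2 mm) ((y of dish_a in the frame of incubator above 0 m and (distance of lid_right_edge from where it was at the start of the episode above 0.02 m or value of joint key_right above 0.002 m)) or (y of dish_a in the frame of incubator below 0 m and (distance of lid_left_edge from where it was at the start of the episode above 0.02 m or value of joint key_left above 0.002 m))).
It fails at once if the robot touches the underside of a lid (more than 0.5 N), as in pinching it (contact force between any of the fingers, the arm and lid_left_c2 above 0.5 N or contact force between any of the fingers, the arm and lid_left_c3 above 0.5 N or contact force between any of the fingers, the arm and lid_right_c2 above 0.5 N or contact force between any of the fingers, the arm and lid_right_c3 above 0.5 N).
It fails at once if the robot touches a dish (more than 0.5 N), or a dish is shifted or lifted by more than 10 mm ((contact force between any of the fingers, the arm and dish_a above 0.5 N or distance of dish_a from where it was at the start of the episode above 0.01 m) or (contact force between any of the fingers, the arm and dish_b above 0.5 N or distance of dish_b from where it was at the start of the episode above 0.01 m)).
It fails at once if the timer, bottle, tip box or dish stack is shifted or lifted by more than 20 mm, or tipped (distance of any of wash_bottle, tip_box, dish_stack, timer from where it was at the start of the episode above 0.02 m or angle between any of wash_bottle, tip_box, dish_stack, timer's own z axis and vertical above 0.3 rad).
It also fails if it takes over 48 s, if anything falls off the work surface, if the arm or the gripper's body presses on something with over 40 N, if the wrist force passes 120 N, or if a joint passes its speed limit or range.

## Working session

There is one attempt and no reset: what is moved stays moved. The work goes in short steps, Python scripts to look and compute and a tool call to move; the robot and the scene stay as the last step left them, time stands still between calls to the robot, and variables do not carry over. Pictures are saved under pics/ and viewed, about 8 in all and at most 12, crops included, and the job is handed in when it is done.

Besides the shell and the picture viewer there is one more tool, called after ">>>" as name(argument=value, ...) on one line, values as JSON. carry_out: Moves the arm, as the interface text tells. Its arguments: {"type":"object","properties":{"increments":{"type":"array"},"jaw":{"type":"number"},"newtons":{"type":"number"}},"required":["increments"]}

```bash
mkdir -p pics; python3 - <<'E'
from station import arm
import cv2,numpy as np
for n in("scene","top"):
    f=arm.grab_frame(n); cv2.imwrite(f"pics/{n}0.png",f["img"]); np.savez(f"{n}0.npz",**f)
    print(n,f["K"].round(1).tolist(),f["R"].round(3).tolist(),f["t"].round(3))
print(arm.observe())
E
```

```text
scene [[422.9, 0.0, 276.3], [0.0, 422.9, 203.1], [0.0, 0.0, 1.0]] [[-0.827, 0.562, 0.002], [0.438, 0.647, -0.624], [-0.352, -0.515, -0.781]] [ 0.471 -0.174  1.67 ]
top [[502.4, 0.0, 277.3], [0.0, 502.4, 209.3], [0.0, 0.0, 1.0]] [[-0.019, -1.0, -0.007], [-0.982, 0.02, -0.188], [0.188, 0.003, -0.982]] [0.01  0.562 1.447]
{'t': 0.1, 'joints': array([ 1.2497815 ,  0.537082  , -0.00443193,  1.53877091,  0.00263807,
        1.06730208, -0.07120322]), 'joint_velocities': array([-0.00144554, -0.00236905,  0.00037307, -0.00147909,  0.00173258,
        0.00100833, -0.00051074]), 'effort': array([ 2.67077208e-03, -5.72074521e+01,  9.93692614e-01, -2.52230787e+01,
       -5.62178786e-02,  1.33560834e-02,  2.63387017e-05]), 'tool_pos': array([ 0.16376492, -0.62872358,  0.40393334]), 'eef_rot': array([-3.14004293e+00,  1.51834855e-04,  2.54896074e-01]), 'contact_force': array([ 0.05160349, -0.65892575,  0.0877062 ]), 'wrist_torque': array([-0.02235023,  0.02414615,  0.02315445]), 'gripper_width': 0.08811732432228435}
```

View pics/scene0.png

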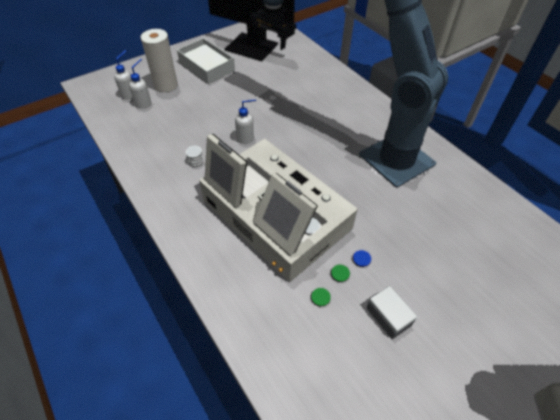

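View pics/top0.png

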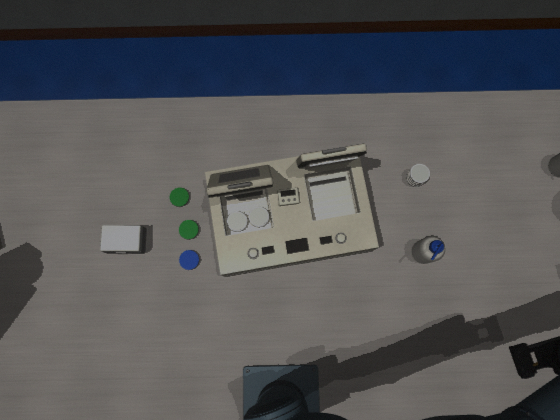

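The dishes are in the left chamber, at (237,221) and (259,216). The left key is at about (253,253), the right key at (341,238), and the timer at (288,197). The left lid leans further forward, with its edge at about (240,187). Next I'll localise these from depth.

```bash
cat > h.py <<'E'
import numpy as np,cv2
def cloud(f):
    K,R,t,z=f["K"],f["R"],f["t"],f["range_z"]
    v,u=np.mgrid[:z.shape[0],:z.shape[1]]
    P=np.stack([(u-K[0,2])/K[0,0]*z,(v-K[1,2])/K[1,1]*z,z],-1)
    W=(P-t)@R; W[z==0]=np.nan
    return W
E
python3 - <<'E'
from h import *
f=np.load("top0.npz");W=cloud(f)
for n,(u,v) in dict(keyL=(253,253),keyR=(341,238),edgeL=(240,186),edgeR=(333,154),timer=(288,197),strip=(270,258)).items(): print(n,np.nanmedian(W[v-1:v+2,u-1:u+2].reshape(-1,3),0).round(3))
m=(abs(W[...,2]-.12)<.006)
ys,xs=np.where(m); sel=(xs>190)&(xs<400)&(ys>130)&(ys<290)
P=W[ys[sel],xs[sel]]; print(len(P),np.median(P[:,2])); r=cv2.minAreaRect(P[:,:2].astype(np.float32)*1000);print(r,cv2.boxPoints(r).round())
# outside-face from scene camera
g=np.load("scene0.npz");V=cloud(g)
ok=np.isfinite(V[...,2])
np.save("V.npy",V)
for n,(u,v) in dict(faceL=(283,215),faceR=(223,175)).items(): print(n,V[v,u].round(3))
s=cv2.resize(f["img"][135:285,195:395],None,fx=4,fy=4,interpolation=cv2.INTER_CUBIC);cv2.imwrite("pics/c1.png",s)
E
```

```text
keyL [0.425 0.069 0.13 ]
keyR [ 0.462 -0.178  0.13 ]
edgeL [0.577 0.091 0.299]
edgeR [ 0.655 -0.146  0.297]
timer [ 0.581 -0.032  0.137]
strip [0.411 0.022 0.121]
9012 0.12022086054019934
((550.8053588867188, -38.4166259765625), (301.0390319824219, 450.36212158203125), 8.721973419189453) [[ 368.  161.]
 [ 436. -284.]
 [ 734. -238.]
 [ 665.  207.]]
faceL [0.622 0.11  0.218]
faceR [ 0.686 -0.128  0.212]
```

View pics/c1.png

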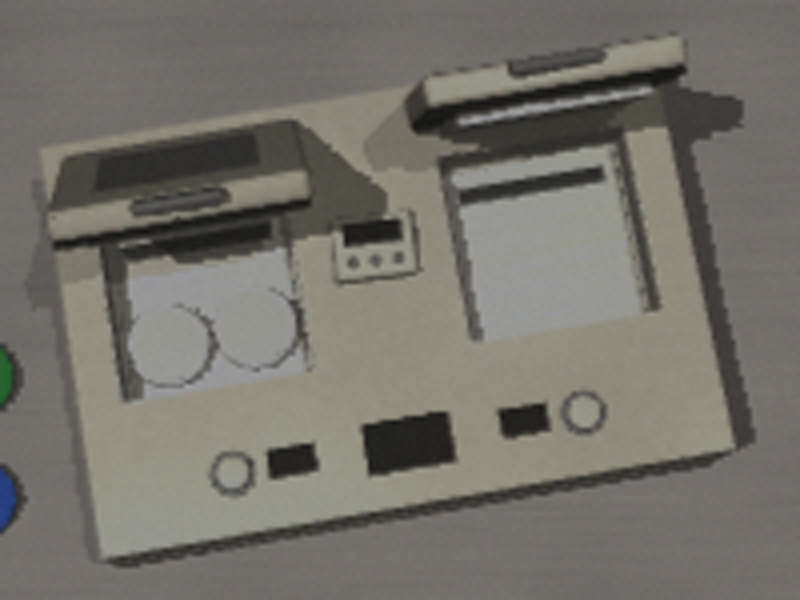

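>>> carry_out(increments=[0, 0, -33, 0.026, 0, 0, -33, 0.026, 0, 0, -33, 0.026, 0, 0, -33, 0.025, 24, -27, 0, 0, 24, -27, 0, 0, 24, -27, 0, 0, 24, -27, 0, 0, 24, -27, 0, 0, 24, -27, 0, 0], jaw=0)

```text
t: 0.93
tool_pos: [0.2822, -0.4453, 0.5364]
eef_rot: [-3.141, 0.0, 0.152]
contact_force: [1.2, -0.3, 0.5]
gripper_width: 0.0237
```

>>> carry_out(increments=[24, -27, 0, 0, 24, -27, 0, 0, 24, -27, 0, 0, 24, -27, 0, 0, 24, -27, 0, 0, 24, -27, 0, 0, 24, -27, 0, 0, 24, -27, 0, 0, 24, -27, 0, 0, 24, -27, 0, 0])

```text
t: 1.77
tool_pos: [0.4785, -0.1423, 0.5366]
eef_rot: [3.142, 0.0, 0.152]
contact_force: [-0.1, -0.3, -0.3]
gripper_width: 0.0002
```

>>> carry_out(increments=[24, -27, 0, 0, 24, -27, 0, 0, 24, -27, 0, 0, 24, -27, 0, 0, 24, -27, 0, 0, 24, -27, 0, 0, 24, -27, 0, 0, 20, -24, 0, 0, 5, -6, 0, 0, 0, 0, 0, 0])

```text
t: 2.6
tool_pos: [0.636, 0.1045, 0.5356]
eef_rot: [-3.14, 0.002, 0.156]
contact_force: [-0.8, 0.9, 0.4]
gripper_width: 0.0001
```

>>> carry_out(increments=[0, 3, 15, 0, 0, 0, 15, 0, 0, 0, 15, 0, 0, 0, 15, 0, 0, 0, 15, 0, 0, 0, 15, 0, 0, 0, 10, 0, 0, 0, 4, 0, 0, 0, 0, 0, 0, 0, 0, 0])

```text
t: 3.43
tool_pos: [0.6363, 0.0982, 0.4333]
eef_rot: [3.141, -0.001, 0.151]
contact_force: [0.0, -0.4, 0.5]
gripper_width: 0.0004
```

```bash
python3 - <<'E'
from station import arm
import cv2,numpy as np
f=arm.grab_frame("scene"); cv2.imwrite("pics/s1.png",cv2.resize(f["img"][110:290,170:410],None,fx=3.3,fy=3.3,interpolation=cv2.INTER_CUBIC)); print(arm.observe()["contact_force"])
E
```

```text
[-0.44485438 -0.14546777 -0.35550087]
```

View pics/s1.png

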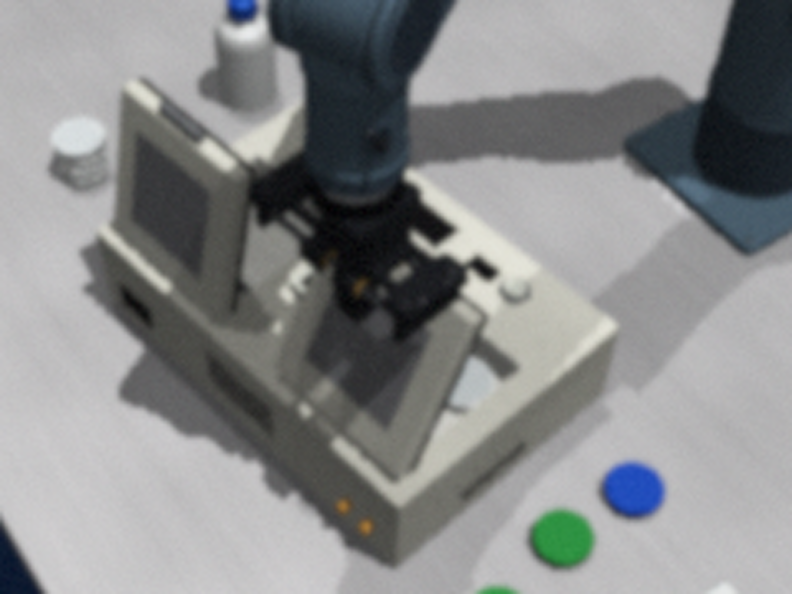

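The fingertip (about (385,325) in the crop) stands just behind the left lid's outside face, clear of everything. Now the push begins.

>>> carry_out(increments=[-7, 0, 0, 0, -7, 0, 0, 0, -7, 0, 0, 0, -7, 0, 0, 0, -4, 0, 1.5, 0, -4, 0, 1.5, 0, -4, 0, 1.5, 0, -4.5, 0, 2, 0, -4.5, 0, 2, 0, -4.5, 0, 2, 0])

```text
t: 4.32
tool_pos: [0.5829, 0.0907, 0.4221]
eef_rot: [-3.142, -0.0, 0.152]
contact_force: [1.9, 0.2, 2.4]
gripper_width: 0.0007
```

```bash
python3 - <<'E'
from station import arm
import cv2,numpy as np
s=arm.observe();p=s["tool_pos"];d=p[:2]-[.551,-.038];print(s["contact_force"].round(1),"rel hinge",(d@[.989,.151]-.115)*1000,d@[-.151,.989],(p[2]-.166-.121)*1000)
E
```

```text
[1.9 0.2 2.4] rel hinge -64.0193323724382 0.12245439918232584 135.1131493944644
```

>>> carry_out(increments=[-4.3, 0, 3, 0, -4.3, 0, 3, 0, -4.3, 0, 3, 0, -4, 0, 3.1, 0, -4, 0, 3.1, 0, -4, 0, 3.1, 0, -3.7, 0, 3.5, 0, -3.7, 0, 3.5, 0, -3.7, 0, 3.5, 0, -3.4, 0, 3.8, 0])

```text
t: 5.15
tool_pos: [0.5439, 0.0847, 0.3891]
eef_rot: [3.142, 0.0, 0.152]
contact_force: [0.1, -0.1, 4.3]
gripper_width: 0.0003
```

>>> carry_out(increments=[-3.4, 0, 3.8, 0, -3.4, 0, 3.8, 0, -3, 0, 4.1, 0, -3, 0, 4.1, 0, -3, 0, 4.1, 0, -2.5, 0, 4.4, 0, -2.5, 0, 4.4, 0, -2.5, 0, 4.4, 0, -2, 0, 4.2, 0, 0, 0, 0, 0])

```text
t: 5.98
tool_pos: [0.5187, 0.0808, 0.3512]
eef_rot: [3.142, 0.002, 0.152]
contact_force: [-0.4, 0.1, -0.7]
gripper_width: 0.0006
```

```bash
python3 - <<'E'
from station import arm
import cv2,numpy as np
s=arm.observe();p=s["tool_pos"];d=p[:2]-[.551,-.038];print(s["contact_force"].round(1),"rel hinge",(d@[.989,.151]-.115)*1000,d@[-.151,.989],(p[2]-.166-.121)*1000)
E
```

```text
[-0.4  0.1 -0.7] rel hinge -129.02886285943987 0.12234165528142923 64.22692347130845
```

>>> carry_out(increments=[-2, 0, 3.5, 0, -2, 0, 3.5, 0, -2, 0, 3.5, 0, -1.5, 0, 3.5, 0, -1.5, 0, 3.5, 0, -1, 0, 3.5, 0, -1, 0, 3.5, 0, -1, 0, 3, 0, -0.5, 0, 3, 0, 0, 0, 3, 0])

```text
t: 6.82
tool_pos: [0.5064, 0.079, 0.3183]
eef_rot: [3.141, 0.002, 0.152]
contact_force: [-1.7, -0.7, 1.4]
gripper_width: 0.0007
```

>>> carry_out(increments=[0, 0, 2, 0, 0, 0, 2, 0, 0, 0, 1, 0, 0, 0, 1, 0, 0, 0, 0, 0, 0, 0, 0, 0, 0, 0, 0, 0, 0, 0, 0, 0, 0, 0, 0, 0, 0, 0, 0, 0])

```text
t: 7.65
tool_pos: [0.5066, 0.079, 0.3134]
eef_rot: [3.141, 0.001, 0.152]
contact_force: [-5.6, -1.5, 10.6]
gripper_width: 0.0004
```

```bash
python3 - <<'E'
from station import arm
import cv2,numpy as np
s=arm.observe();p=s["tool_pos"];d=p[:2]-[.551,-.038];print(s["contact_force"].round(1),"rel hinge",(d@[.989,.151]-.115)*1000,d@[-.151,.989],(p[2]-.166-.121)*1000)
E
```

```text
[-5.6 -1.5 10.6] rel hinge -141.2310827510516 0.12246051259731595 26.434841785903746
```

>>> carry_out(increments=[0, 0, 1.5, 0, 0, 0, 0, 0, 0, 0, 0, 0, 0, 0, -8, 0, 0, 0, -15, 0, 0, 0, -20, 0, 0, 0, -20, 0, 0, 0, -20, 0, 0, 0, 0, 0, 0, 0, 0, 0])

```text
t: 8.48
tool_pos: [0.5074, 0.079, 0.3951]
eef_rot: [3.141, -0.003, 0.151]
contact_force: [-0.2, -0.2, -1.2]
gripper_width: 0.0003
```

```bash
python3 - <<'E'
from station import arm
from h import *
f=arm.grab_frame("scene"); cv2.imwrite("pics/s2.png",cv2.resize(f["img"][110:290,170:410],None,fx=3.3,fy=3.3,interpolation=cv2.INTER_CUBIC))
for n in("scene","top"):
    W=cloud(arm.grab_frame(n)).reshape(-1,3);d=W[:,:2]-[.551,-.038]
    x=d@[.989,.151]*1000-115;y=d@[-.151,.989]*1000;z=W[:,2]*1000-121
    for a in range(-180,0,30):
        m=(x>a)&(x<a+30)&(y>50)&(y<200)&(z>5)&(z<60);print(n,a,m.sum(),np.median(z[m]) if m.any() else'')
s=arm.observe();p=s["tool_pos"];d=p[:2]-[.551,-.038];print(s["contact_force"].round(1),d@[.989,.151],d@[-.151,.989],p[2]-.166)
E
```

```text
scene -180 339 25.742141222830725
scene -150 362 26.188264970192293
scene -120 362 25.87963820087859
scene -90 379 25.86903272202875
scene -60 392 25.760165063948406
scene -30 475 24.642208124349025
top -180 100 25.892653460189663
top -150 26 25.37582940258318
top -120 31 26.563695616794377
top -90 24 27.481649021032297
top -60 76 25.46753419625132
top -30 98 25.51983399659784
[ 0.  -0.6 -0.6] -0.02623939873395178 0.12225861838140978 0.22722007391414303
```

View pics/s2.png

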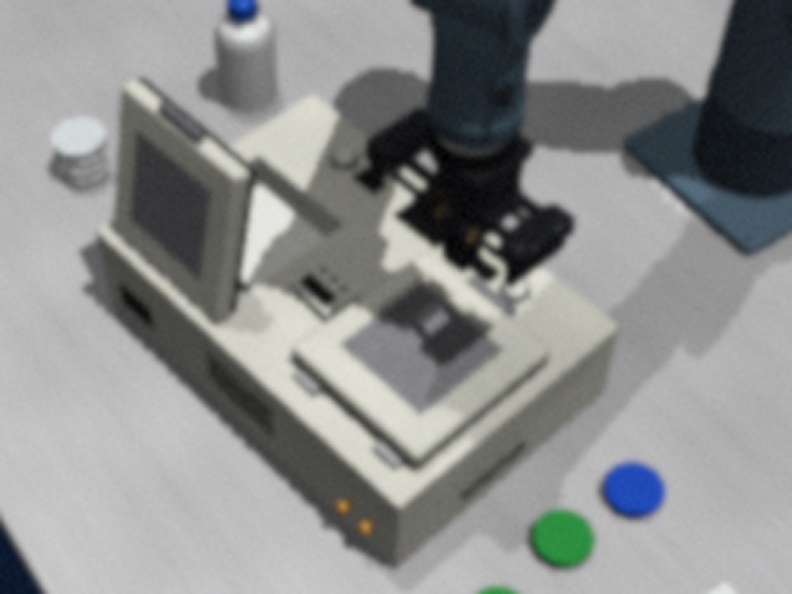

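The lid lies flat, with its face 26 mm above the hinge from hinge to front edge, so it is shut. The right lid and the timer haven't moved. Next is the key.

>>> carry_out(increments=[-15, -2.5, 0, 0, -20, 0, 0, 0, -20, 0, 0, 0, -18, 0, 0, 0, -8, 0, 10, 0, 0, 0, 20, 0, 0, 0, 20, 0, 0, 0, 20, 0, 0, 0, 15, 0, 0, 0, 0, 0])

```text
t: 9.47
tool_pos: [0.4249, 0.0689, 0.3062]
eef_rot: [-3.141, 0.007, 0.152]
contact_force: [-0.5, -0.0, -0.3]
gripper_width: 0.0008
```

>>> carry_out(increments=[0, 0, 2, 0, 0, 0, 2, 0, 0, 0, 2, 0, 0, 0, 2, 0, 0, 0, 2, 0, 0, 0, 2, 0, 0, 0, 1, 0, 0, 0, 1, 0, 0, 0, 0, 0, 0, 0, 0, 0])

```text
t: 10.3
tool_pos: [0.4265, 0.0693, 0.2953]
eef_rot: [-3.142, 0.0, 0.152]
contact_force: [0.6, 0.1, -0.6]
gripper_width: 0.0005
```

```bash
python3 - <<'E'
from station import arm
from h import *
f=arm.grab_frame("scene"); cv2.imwrite("pics/s3.png",cv2.resize(f["img"][110:290,190:410],None,fx=3.3,fy=3.3,interpolation=cv2.INTER_CUBIC))
s=arm.observe();p=s["tool_pos"];d=p[:2]-[.551,-.038];print(s["contact_force"].round(1),d@[.989,.151],d@[-.151,.989],p[2]-.166)
E
```

```text
[-0.2  0.4  0.4] -0.10688822766158759 0.12488728489129748 0.1293400075825494
```

>>> carry_out(increments=[0, 0, 1.5, 0, 0, 0, 1.5, 0, 0, 0, 1.5, 0, 0, 0, 1.5, 0, 0, 0, 1, 0, 0, 0, 1, 0, 0, 0, 0.5, 0, 0, 0, 0, 0, 0, 0, 0, 0, 0, 0, 0, 0])

```text
t: 11.18
tool_pos: [0.4268, 0.0696, 0.2888]
eef_rot: [3.14, -0.001, 0.152]
contact_force: [-10.2, -1.5, 36.0]
gripper_width: 0.0005
```

```bash
python3 - <<'E'
from station import arm
s=arm.observe();print(s["contact_force"].round(1),s["tool_pos"][2]-.166)
E
```

```text
[-10.2  -1.5  36. ] 0.12280731285464466
```

The tip is at z = 122.8 mm under 36 N, so the key is on its stop. Now I'll let it go.

>>> carry_out(increments=[0, 0, -3, 0, 0, 0, -6, 0, 0, 0, -10, 0, 0, 0, -20, 0, 0, 0, -20, 0, 0, 0, -25, 0, 0, 0, -25, 0, 0, 0, -20, 0, 0, 0, 0, 0, 0, 0, 0, 0])

```text
t: 12.02
tool_pos: [0.4266, 0.0692, 0.4166]
eef_rot: [3.141, -0.002, 0.152]
contact_force: [0.6, 0.8, -0.3]
gripper_width: 0.0007
```

```bash
python3 - <<'E'
from station import arm
from h import *
f=arm.grab_frame("scene"); cv2.imwrite("pics/s4.png",cv2.resize(f["img"][110:290,170:410],None,fx=3.3,fy=3.3,interpolation=cv2.INTER_CUBIC))
W=cloud(f).reshape(-1,3);d=W[:,:2]-[.551,-.038]
x=d@[.989,.151]*1000;y=d@[-.151,.989]*1000;z=W[:,2]*1000
for a in range(-65,100,40):
    m=(x>a)&(x<a+40)&(y>50)&(y<200)&(z>126)&(z<180);print(a,m.sum(),np.median(z[m]) if m.any() else'')
for yy in(125,-125):
    m=(np.hypot(x+107,y-yy)<8)&(z<150);print('key',yy,m.sum(),np.median(z[m]) if m.any() else'')
s=arm.observe();print(s["contact_force"].round(1),s["tool_pos"])
E
```

```text
-65 450 146.9350805396307
-25 488 146.94644970463025
15 494 146.988015929121
55 523 146.8597458987405
95 397 144.86946711460735
key 125 12 126.26956704024337
key -125 13 126.94607843290773
[-0.8  0.7 -0.5] [0.42625586 0.06910721 0.41563816]
```

View pics/s4.png

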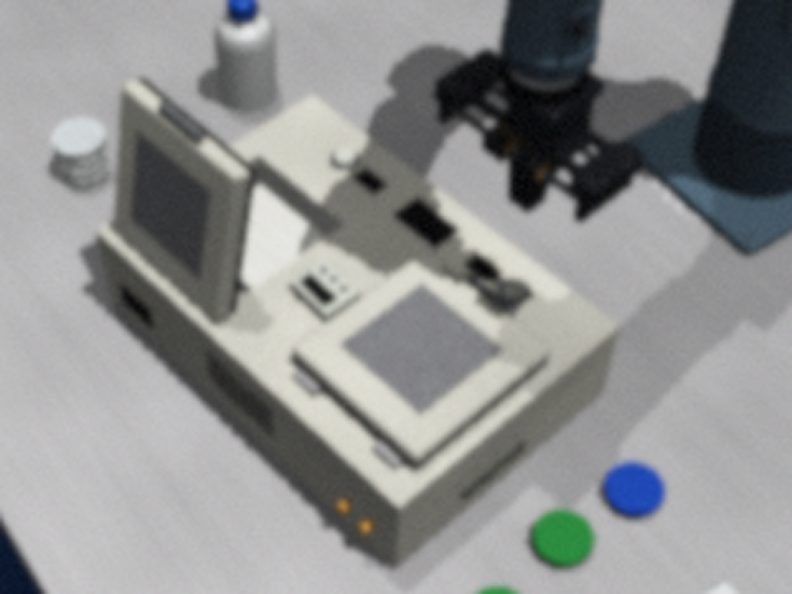

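The left lid lies flat and the key at about (500,295) is up again, level with the right key. The right lid is still open, the timer and the other things are where they were, and the arm is clear.

```bash
python3 -c "
from station import arm
print(arm.hand_in())"
```

```text
the job is handed in; nothing more can be done
None
```

I shut the left chamber's lid, pressed and released its purge key, and handed the job in at about 12 s of the 48 s allowed. The dishes were in the left chamber.

- **Lid:** I pushed it down by its outside face with the closed fingertips, at about 0.4 rad/s. The readings between moves showed 2–4 N on the way and about 11 N pressed shut. The last depth check put its face at 147 mm all along, which is flat and shut.
- **Purge key:** I pressed it straight down until the fingertips read 122.8 mm, which is its full 5 mm of travel. The force there was 36 N, more than the roughly 4 N needed, because the key was against its stop. After release it read 126 mm against 127 mm for the untouched right key. Both read a little under the nominal 128 mm, within calibration error, so I take it as fully up.
- **Everything else:** The last picture shows the right lid still open, and the timer, bottle and dish stack unmoved. The tip box was out of that view, but the arm never went near it. The arm was clear, with only noise on the force reading. I couldn't see the dishes under the shut lid, but nothing touched them.

None of my checks failed.

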